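# Point out the two bottles to restock

### The job

The two brown glass screw-cap bottles on the open front of the bench, just left of the microscope (not those in the far left corner), have to be restocked: show the person watching which they are. With the fingertips, point straight down at the middle of the smaller one's cap from about 2 cm above it and stay there for two seconds, then rise well clear, point in the same way at the larger one's cap, and finish while still pointing at it. Touch none of the four things standing there (the two bottles, the dropper bottle and the specimen pot), and do not point at the dropper bottle or the pot.

Things in the scene. Friction and masses are not known exactly. Their poses are not given: they have to be found in the camera images.
- small_bottle: The smaller brown glass screw-cap bottle: round, 51 mm in diameter, 102 mm high with its flat black cap (29 mm in diameter). Origin: centre of the underside, z up; round, so the yaw does not matter. Loose; it can stand at any of four places on the open bench left of the microscope, up to 0.45 m to the left of the robot's middle.
- large_bottle: The larger brown glass screw-cap bottle, of the same shape: 67 mm in diameter, 132 mm high with its flat black cap (about 36 mm in diameter). Origin: centre of the underside, z up; round, so the yaw does not matter. Loose; it can stand at any of four places on the open bench left of the microscope, up to 0.45 m to the left of the robot's middle.
- dropper: Bystander: a slim dropper bottle, 29 mm in diameter, 94 mm high with its long narrow rubber bulb. Origin: centre of the underside, z up; round, so the yaw does not matter. Loose; it can stand at any of four places on the open bench left of the microscope, up to 0.45 m to the left of the robot's middle.
- specimen_pot: Bystander: a squat white plastic specimen pot with a wide screw lid, 50 mm in diameter, 58 mm high. Origin: centre of the underside, z up; round, so the yaw does not matter. Loose; it can stand at any of four places on the open bench left of the microscope, up to 0.45 m to the left of the robot's middle.
- small_bottle_top (a point): Centre of the top face of the smaller bottle's cap, 102 mm above the bench; z up.
- large_bottle_top (a point): Centre of the top face of the larger bottle's cap, 132 mm above the bench; z up.
- dropper_top (a point): Top of the dropper bottle's bulb, 94 mm above the bench; z up.
- specimen_pot_top (a point): Centre of the top of the specimen pot's lid, 58 mm above the bench; z up.
- stereo_microscope: Fixed obstacle: microscope 0.40 m high. Origin: middle of its foot; it reaches 0.13 m from there to the robot (eyepieces) and to each side. The four things stand left of it (+y); a hand starting at its right must draw back (TCP 0.38 m from the base axis, 0.27 m high is clear) before passing it. Far right, bars of a wall shelf end at x 0.53, y -0.21, 0.56 m above the bench.
Things that resemble listed ones, but are neither listed nor needed, are in the scene too. Leave any grey or orange look-alike of the large_bottle alone.

How it is judged:
On the way, in this order (a step that is already met when the one before it is completed fails the run):
1. the fingers point down at the smaller bottle's cap from just above it for two seconds (horizontal distance between the grasp point and small_bottle_top below 0.02 m and z of the grasp point in the frame of small_bottle_top between 0.012 and 0.065 m and angle between the grasp point's own z axis and vertical above 2.6 rad), for 1.8 s.
2. then the fingers point down at the larger bottle's cap from just above it (horizontal distance between the grasp point and large_bottle_top below 0.02 m and z of the grasp point in the frame of large_bottle_top between 0.012 and 0.065 m and angle between the grasp point's own z axis and vertical above 2.6 rad), for 0.2 s.
At the end, for the whole second after the job is handed in: The tool points down (within 0.54 rad) at the larger bottle's cap: TCP within 20 mm of its axis and 12 to 65 mm above its top (closed fingertips reach 19 mm past the TCP), no contact. All four things upright (0.1 rad), tops within 8 mm of where they stood (all of step 2 and distance of each of large_bottle_top, small_bottle_top, dropper_top, specimen_pot_top from where it was at the start of the episode below 0.008 m and angle between each of large_bottle, small_bottle, dropper, specimen_pot's own z axis and vertical below 0.1 rad); the robot touches nothing.
It fails at once if the robot touches a bottle, the dropper bottle or the pot (contact force between any of the fingers, the arm and large_bottle above 0.3 N or contact force between any of the fingers, the arm and small_bottle above 0.3 N or contact force between any of the fingers, the arm and dropper above 0.3 N or contact force between any of the fingers, the arm and specimen_pot above 0.3 N).
It fails at once if one of the four things is moved, lifted or tipped (8 mm at its top, 0.1 rad) (not (distance of each of large_bottle_top, small_bottle_top, dropper_top, specimen_pot_top from where it was at the start of the episode below 0.008 m and angle between each of large_bottle, small_bottle, dropper, specimen_pot's own z axis and vertical below 0.1 rad)).
It fails at once if the fingers point at the dropper bottle or the pot (TCP within 25 mm of its axis and lower than 65 mm above its top) ((horizontal distance between the grasp point and dropper_top below 0.025 m and z of the grasp point in the frame of dropper_top below 0.065 m) or (horizontal distance between the grasp point and specimen_pot_top below 0.025 m and z of the grasp point in the frame of specimen_pot_top below 0.065 m)).
It also fails if it takes over 40 s, if anything falls off the work surface, if the arm or the gripper's body presses on something with over 40 N, if the wrist force passes 120 N, or if a joint passes its speed limit or range.

### The arm

A 7-joint arm with a two-finger parallel gripper is mounted at the origin on a cart in front of the work surface, level with it; the furniture and walls round the work are solid. World frame = base frame: x ahead of the robot, y to its left, z up, the work surface at z = 0. Lengths are in m, angles in rad, forces in N, time in s.
With the tool pointing down it reaches from about 0.35 to 0.775 m from the base axis. Payload 3.1 kg.
Tool frame: the origin (TCP) lies between the finger pads, 19 mm behind the fingertips; this is the grasp point; z points along the fingers, y is the line along which they close (so a half turn about z gives the same grasp; the last joint's range is limited). The gripper opens to 85 mm and grips with 20 to 120 N. Pads are 22 mm wide; open, the fingers measure 114 mm over their backs; the gripper's body (76 mm by 85 mm) begins 54 mm behind the grasp point. The pads swing forward as they close: fully open they stand 13 mm farther back than shut.
Start: joints at [1.226, 0.311, 0.014, 1.512, -0.004, 1.319, -0.027], TCP at [0.164, -0.525, 0.25] pointing down, gripper open.
Joint ranges: [-2.7, 2.7], [-0.3, 1.91], [-1.27, 1.3], [0.12, 2.57], [-1.44, 4.58], [0.2, 2.03], [-3.05, 3.05]. Speed limits (rad/s): [2.79, 2.79, 3.14, 3.14, 3.14, 3.14, 3.14].

### API

Orientations are given as a unit quaternion [x, y, z, w].
In Python, from station import arm gives the robot as it stands. The module is installed in compiled form; this text tells all that it offers.
- The arm moves only by the tool arm_command, never from a script. Its argument "steps" is one flat list of numbers, 5 for each row, row after row: the opening, from -1 (shut) to 1 (fully open), then the shift along the world's x, y, z in m, then the turn about the world's z in degrees. A call has 1 to 8 rows; each row is the pose to reach, as a shift and turn from the pose commanded when the call began; what a row does not reach only later rows make up. A row lasts 1/10 s, in which the tool goes at most 50 mm and 8.59 degrees, less where a joint would pass 70% of its speed; a pose out of reach is approached as far as the arm can. A call with a gripper value outside its range is refused whole. The fingers move at their own pace and stop on an object; the grip force is fixed at half the most. Time passes only in rows, so rows that repeat a pose let the fingers close. It gives the time, the measured TCP pose, the force, the opening and the grip force at its end, in the units of the state.
- arm.read_state(): the state, without advancing time (a new reading comes with each control period).
- arm.capture(name): name is "scene" or "top"; returns a dict with "img" (400x640x3 uint8, blue, green, red), "z_map" (400x640 float32, m along the optical axis (not along the pixel's ray), 0 where there is no reading), "vfov" (degrees; the focal length in pixels is half the picture's height over the tangent of half this angle, whatever the lens; pixels are square), "cx", "cy" (the principal point, pixels), "pose" (4x4, takes a point from camera to world coordinates). Camera axes: x right, y down, z forward; pixel columns grow to the right and rows downward; lengths in m; the calibration is good to about 2 mm. A picture is of the moment at which its call begins.
- arm.hand_in(): hands the job in; it is judged then, once.
Trained networks look in the newest picture that a camera, given by its name, has taken for a name from the list of things; names that differ only in an ending like _2 or _b are one class to them, and where a whole thing is asked for, a point or a joint stands for the part that bears it (a point fixed in the world has none). Each returns a list of dicts, best first, with "confidence" (0 to 1); they miss things now and then, are a little off and sometimes report something else, mostly with a low value. They report only what shows in the picture. A call takes as long as a camera call. They do not tell look-alikes from the thing itself.
- arm.spot_in(camera, target): "box" ([left, top, width, height] in pixels, round what is visible of it).
- arm.mark_of(camera, target): "position" ([row, column] in pixels: a listed point, or the origin of a listed thing).
The state is a dict: "clock": time; "joints": joint angles; "qvel": joint speeds; "effort": joint torques, N m; "tcp_pos": TCP position; "orientation": TCP orientation; "wrist_force": force on the tool from outside, world axes, zero at the start; "torque": the same for the moment, N m; "opening": finger opening in m; "grip_force": force on a finger pad.
Only numpy, scipy, OpenCV 4.12 (cv2) and the standard library are available. Lean on these libraries where they do the work, as an engineer would, in place of code of your own. Each camera call takes 0.05 s, during which the arm holds its last target. There are 200 camera calls.

## Working session

There is one attempt and no reset: what is moved stays moved. The work goes in short steps, Python scripts to look and compute and a tool call to move; the robot and the scene stay as the last step left them, time stands still between calls to the robot, and variables do not carry over. Pictures are saved under pics/ and viewed, at most 10 in all, crops included, and the job is handed in when it is done.

Besides the shell and the picture viewer there is one more tool, called after "Call:" as name(argument=value, ...) on one line, values as JSON. arm_command: Moves the arm, as the interface text tells. Its arguments: {"type":"object","properties":{"steps":{"type":"array","items":{"type":"number"}}},"required":["steps"]}

```bash
mkdir -p pics; cat > h.py <<'E'
import numpy as np, cv2
from station import arm
def pts(c):
    z=c["z_map"]; f=200/np.tan(np.radians(c["vfov"])/2)
    v,u=np.mgrid[:400,:640]
    P=np.stack([(u-c["cx"])/f*z,(v-c["cy"])/f*z,z],-1)
    return P@c["pose"][:3,:3].T+c["pose"][:3,3]
E
python3 - <<'E'
from h import *
s=arm.read_state(); print(s["clock"],s["tcp_pos"],s["orientation"],s["opening"])
for n in("scene","top"):
    c=arm.capture(n); cv2.imwrite(f"pics/{n}1.png",c["img"]); np.savez(f"{n}.npz",**c); W=pts(c)
    print(n,c["pose"][:3,3].round(3),c["vfov"])
    for t in("small_bottle","large_bottle","dropper","specimen_pot"):
        for b in arm.spot_in(n,t)[:4]:
            l,tp,w,h=[int(x) for x in b["box"]]
            print(t,round(b["confidence"],2),(l,tp,w,h),W[tp+h//2,l+w//2].round(3))
        for b in arm.mark_of(n,t+"_top")[:3]:
            r,k=b["position"]; print("  top",round(b["confidence"],2),round(r),round(k),W[min(399,int(r)),min(639,int(k))].round(3))
E
```

```text
0.0 [ 0.16381836 -0.52432257  0.24891506] [ 9.88550294e-01  1.50887194e-01 -2.29205329e-04 -1.14863639e-03] 0.08532446263287818
scene [0.018 0.648 0.835] 49.364374886393065
small_bottle 0.71 (267, 226, 21, 37) [0.525 0.401 0.075]
  top 0.94 231 275 [0.538 0.394 0.103]
large_bottle 0.97 (255, 264, 37, 54) [0.425 0.473 0.092]
large_bottle 0.89 (320, 196, 31, 52) [0.485 0.273 0.092]
large_bottle 0.8 (215, 199, 38, 52) [0.613 0.453 0.094]
large_bottle 0.68 (263, 174, 31, 53) [0.616 0.336 0.093]
  top 0.96 203 335 [0.502 0.26  0.131]
  top 0.79 205 231 [0.639 0.441 0.132]
  top 0.69 182 274 [0.635 0.33  0.133]
dropper 0.61 (328, 249, 12, 28) [0.425 0.324 0.051]
  top 0.75 247 335 [0.477 0.279 0.013]
specimen_pot 0.92 (312, 189, 18, 25) [0.581 0.24  0.054]
  top 0.74 189 320 [0.612 0.22  0.061]
top [0.398 0.245 1.046] 45.85547867124353
small_bottle 0.84 (249, 177, 33, 29) [0.527 0.388 0.099]
  top 0.7 186 260 [0.54  0.4   0.098]
large_bottle 0.85 (310, 188, 35, 35) [0.498 0.261 0.127]
large_bottle 0.83 (360, 229, 36, 34) [0.42  0.161 0.126]
large_bottle 0.75 (217, 215, 31, 31) [0.446 0.447 0.122]
large_bottle 0.72 (225, 123, 36, 39) [0.625 0.434 0.111]
  top 0.93 133 293 [0.641 0.331 0.128]
  top 0.89 203 328 [0.502 0.259 0.126]
  top 0.82 241 385 [0.398 0.245 1.046]
dropper 0.62 (294, 235, 12, 13) [0.429 0.317 0.064]
  top 0.56 186 260 [0.537 0.398 0.102]
  top 0.45 237 294 [0.439 0.331 0.048]
specimen_pot 0.88 (329, 149, 27, 25) [0.601 0.232 0.054]
  top 0.94 160 341 [0.605 0.234 0.053]
```

```bash
python3 - <<'E'
from h import *
def big(n,y0,y1,x0,x1,k):
    i=cv2.imread(f"pics/{n}1.png")[y0:y1,x0:x1]; cv2.imwrite(f"pics/{n}1c.png",cv2.resize(i,None,fx=k,fy=k,interpolation=cv2.INTER_CUBIC))
big("scene",140,340,190,450,3); big("top",90,290,180,440,3)
E
```

```text
(no output)
```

View pics/scene1c.png

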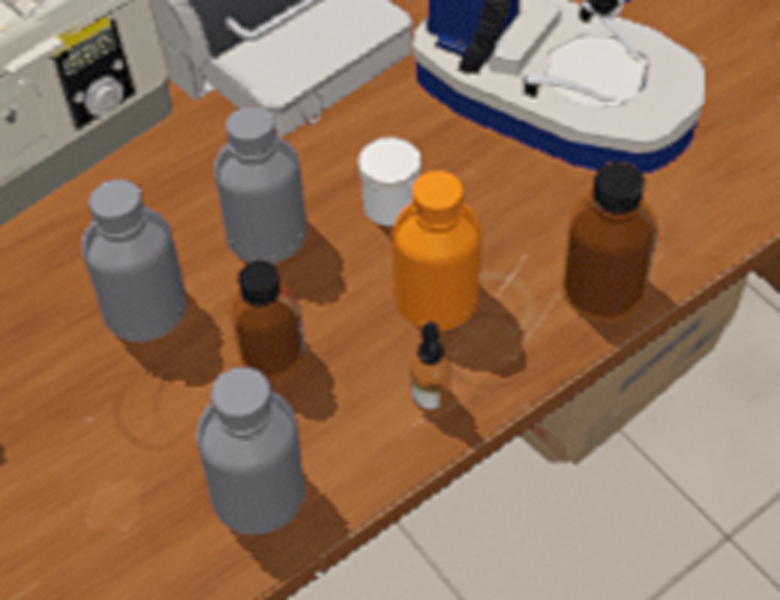

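View pics/top1c.png

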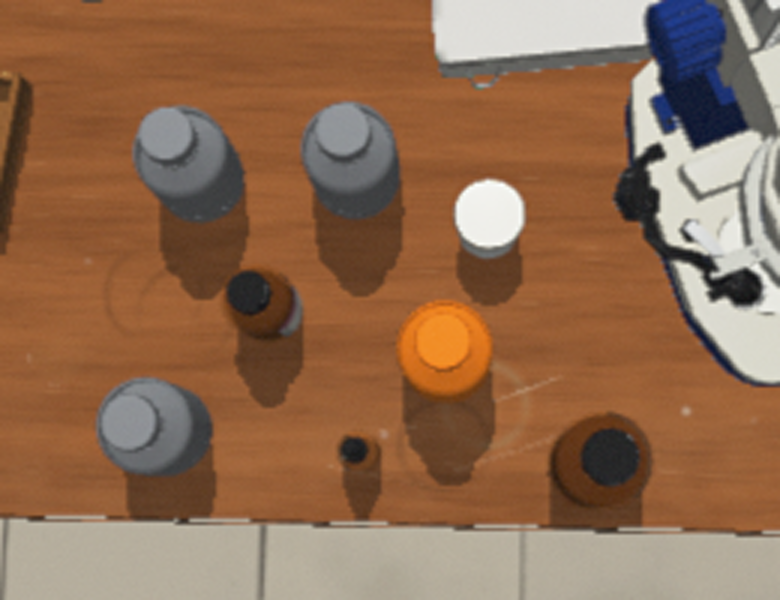

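View pics/scene1.png

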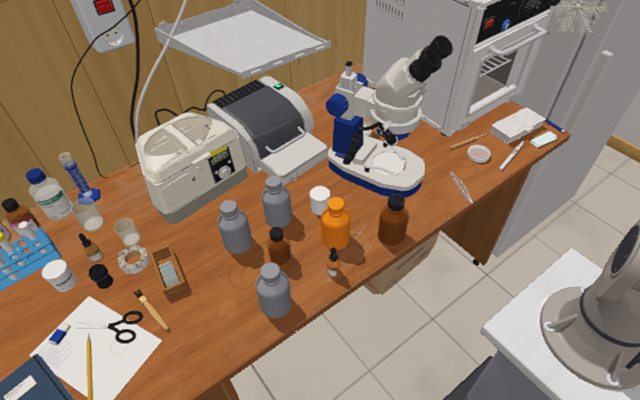

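Top view: large-bottle candidates are grey (235,139), (294,133), (223,231), orange (327,204) and brown (383,242). Only the brown one fits, because the description asks for brown glass with a black cap. The scene view agrees, with brown at (396,202). The small bottle is at top (263,187) / scene (276,232), the dropper at top (298,240), and the pot at top (343,161). Next I measure the caps in both views and the microscope's extent.

```bash
python3 - <<'E'
from h import *
C={n:dict(np.load(f"{n}.npz")) for n in("scene","top")}
def ray(c,u,v):
    f=200/np.tan(np.radians(c["vfov"])/2); d=c["pose"][:3,:3]@np.array([(u-c["cx"])/f,(v-c["cy"])/f,1]); return c["pose"][:3,3],d/np.linalg.norm(d)
for name,seed in(("small",{"scene":(276,232),"top":(263,187)}),("large",{"scene":(396,202),"top":(383,242)})):
    R=[]
    for n,(u,v) in seed.items():
        c=C[n]; W=pts(c); g=c["img"].max(2).astype(int); m=np.zeros((400,640),bool); m[v-16:v+17,u-16:u+17]=True
        m&=(g<70)&(W[...,2]>.085)&(W[...,2]<.15)
        zt=np.percentile(W[m][:,2],90); t=m&(W[...,2]>zt-.006)   # top face
        q=W[t]; yy,xx=np.nonzero(t); (ctr,r)=cv2.minEnclosingCircle(q[:,:2].astype(np.float32))
        print(name,n,t.sum(),"zt",zt.round(4),"mean",q.mean(0).round(4),"circ",np.round(ctr,4),round(r,4),"px",xx.mean().round(1),yy.mean().round(1))
        R.append(ray(c,xx.mean(),yy.mean()))
    (a,d),(b,e)=R; s=np.linalg.lstsq(np.stack([d,-e],1),b-a,rcond=None)[0]
    p,q=a+s[0]*d,b+s[1]*e; print(" triang",((p+q)/2).round(4),"gap",np.linalg.norm(p-q).round(4))
for n in C:
    W=pts(C[n]); m=(C[n]["z_map"]>0)&(W[...,0]>.25)&(W[...,0]<.85)&(W[...,1]<.14)&(W[...,1]>-.3)
    for lo,hi in((.03,.1),(.1,.2),(.2,.3),(.3,.45)):
        k=W[m&(W[...,2]>lo)&(W[...,2]<hi)]
        if len(k): print(n,lo,len(k),np.percentile(k,1,0).round(3),np.percentile(k,99,0).round(3))
E
```

```text
small scene 124 zt 0.1031 mean [0.5345 0.3943 0.1016] circ [0.535  0.3937] 0.0146 px 275.9 232.4
small top 141 zt 0.1016 mean [0.5355 0.394  0.0995] circ [0.5358 0.3938] 0.0141 px 261.9 186.9
 triang [0.5354 0.3939 0.1003] gap 0.0
large scene 176 zt 0.133 mean [0.4268 0.1519 0.1314] circ [0.4272 0.1497] 0.0194 px 396.0 200.3
large top 286 zt 0.131 mean [0.4275 0.1516 0.1291] circ [0.4276 0.1517] 0.0185 px 383.0 242.1
 triang [0.4272 0.1517 0.1307] gap 0.0004
scene 0.03 5198 [ 0.413 -0.281  0.031] [0.821 0.138 0.098]
scene 0.1 3053 [ 0.517 -0.258  0.101] [0.848 0.138 0.199]
scene 0.2 6652 [ 0.519 -0.287  0.201] [0.843 0.136 0.299]
scene 0.3 6432 [ 0.486 -0.293  0.301] [0.843 0.129 0.405]
top 0.03 6867 [ 0.421 -0.271  0.032] [0.841 0.138 0.099]
top 0.1 4997 [ 0.52  -0.253  0.101] [0.848 0.137 0.199]
top 0.2 10321 [ 0.523 -0.25   0.201] [0.84  0.136 0.3  ]
top 0.3 10468 [ 0.487 -0.204  0.3  ] [0.82  0.129 0.399]
```

Call:
arm_command(steps=[-1,-0.008,0.025,0.005,0,-1,-0.016,0.05,0.01,0,-1,-0.024,0.075,0.015,0,-1,-0.032,0.1,0.02,0,-1,-0.04,0.125,0.02,0,-1,-0.046,0.145,0.02,0,-1,-0.051,0.162,0.02,0,-1,-0.051,0.162,0.02,0])

```text
clock: 1.7
tcp_pos: [0.1125, -0.3613, 0.2703]
orientation: [0.989, 0.151, -0.0, -0.0]
wrist_force: [0.1, 0.1, 0.0]
opening: 0.0002
grip_force: 0.0
```

Call:
arm_command(steps=[-1,0.031,0.012,0,5,-1,0.061,0.026,0,10,-1,0.09,0.042,0,15,-1,0.117,0.061,0,20,-1,0.143,0.082,0,25,-1,0.166,0.105,0,30,-1,0.187,0.131,0,35,-1,0.206,0.158,0,40])

```text
clock: 2.5
tcp_pos: [0.3208, -0.2045, 0.2702]
orientation: [0.876, 0.481, 0.001, 0.001]
wrist_force: [0.6, 0.4, -0.2]
opening: -0.0
grip_force: 0.0
```

Call:
arm_command(steps=[-1,0.017,0.028,0,5,-1,0.031,0.058,0,10,-1,0.043,0.089,0,15,-1,0.051,0.121,0,20,-1,0.057,0.154,0,25,-1,0.06,0.187,0,30,-1,0.06,0.22,0,35,-1,0.057,0.253,0,40])

```text
clock: 3.3
tcp_pos: [0.3772, 0.0495, 0.2704]
orientation: [0.659, 0.752, 0.001, 0.0]
wrist_force: [0.3, -0.1, 1.4]
opening: -0.0003
grip_force: 0.0
```

Call:
arm_command(steps=[-1,-0.006,0.032,0,5,-1,-0.014,0.064,0,10,-1,-0.025,0.095,0,15,-1,-0.039,0.125,0,20,-1,-0.056,0.154,0,25,-1,-0.07,0.176,0,29,-1,-0.07,0.176,0,29,-1,-0.07,0.176,0,29])

```text
clock: 4.1
tcp_pos: [0.3066, 0.2244, 0.2703]
orientation: [0.451, 0.893, 0.001, 0.0]
wrist_force: [0.4, 0.1, -0.4]
opening: 0.0
grip_force: 0.0
```

Call:
arm_command(steps=[-1,0.03,0.022,0,0,-1,0.06,0.044,0,0,-1,0.09,0.066,0,0,-1,0.12,0.089,0,0,-1,0.15,0.111,0,0,-1,0.18,0.133,0,0,-1,0.21,0.155,0,0,-1,0.229,0.17,0,0])

```text
clock: 4.9
tcp_pos: [0.5391, 0.3929, 0.2674]
orientation: [0.454, 0.891, -0.001, 0.0]
wrist_force: [-0.1, -0.3, 0.1]
opening: 0.0001
grip_force: 0.0
```

Call:
arm_command(steps=[-1,0,0,0,0,-1,0,0,0,0])

```text
clock: 5.1
tcp_pos: [0.5362, 0.3928, 0.2683]
orientation: [0.452, 0.892, -0.001, -0.0]
wrist_force: [0.2, -0.3, 0.4]
opening: -0.0001
grip_force: 0.0
```

```bash
python3 - <<'E'
from h import *
for n in("scene","top"):
    c=arm.capture(n); i=c["img"][110:310,150:410] if n=="scene" else c["img"][90:290,180:440]
    cv2.imwrite(f"pics/{n}2.png",cv2.resize(i,None,fx=2,fy=2,interpolation=cv2.INTER_CUBIC))
a,b=[cv2.imread(f"pics/{n}2.png") for n in("scene","top")]
cv2.imwrite("pics/both2.png",cv2.resize(np.hstack([a,b]),(800,308)))
s=arm.read_state(); print(s["clock"],s["tcp_pos"])
E
```

```text
5.2 [0.53526969 0.39280833 0.26973687]
```

View pics/both2.png

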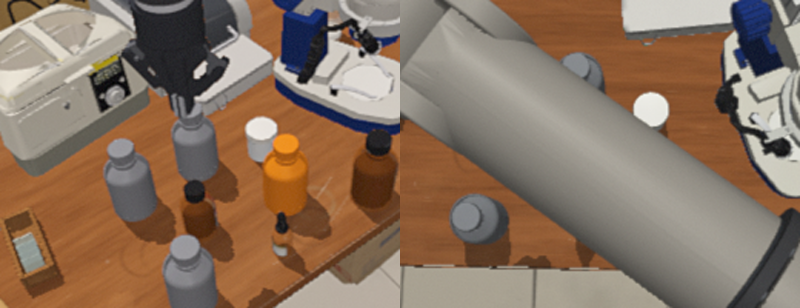

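The closed fingertips at view pixel (187,105) hang above the small brown cap at (195,188), and nothing has been disturbed. I'm descending.

Call:
arm_command(steps=[-1,0,0.001,-0.025,0,-1,0,0.001,-0.05,0,-1,0,0.001,-0.075,0,-1,0,0.001,-0.095,0,-1,0,0.001,-0.112,0,-1,0,0.001,-0.122,0,-1,0,0.001,-0.128,0,-1,0,0.001,-0.128,0])

```text
clock: 6.0
tcp_pos: [0.535, 0.3943, 0.1419]
orientation: [0.451, 0.892, -0.0, 0.0]
wrist_force: [0.8, -0.2, 0.7]
opening: 0.0005
grip_force: 0.0
```

Call:
arm_command(steps=[-1,0,0,0,0,-1,0,0,0,0,-1,0,0,0,0,-1,0,0,0,0,-1,0,0,0,0,-1,0,0,0,0,-1,0,0,0,0,-1,0,0,0,0])

```text
clock: 6.8
tcp_pos: [0.535, 0.395, 0.1419]
orientation: [0.451, 0.892, -0.0, -0.0]
wrist_force: [0.6, -0.2, -0.3]
opening: -0.0004
grip_force: 0.0
```

```bash
python3 - <<'E'
from h import *
c=arm.capture("scene"); cv2.imwrite("pics/s3.png",cv2.resize(c["img"][140:300,200:400],None,fx=3,fy=3))
s=arm.read_state(); print(s["clock"],s["tcp_pos"],s["wrist_force"])
E
```

```text
6.85 [0.5350203  0.39500686 0.14194895] [-0.08166702  0.21616591 -0.01038247]
```

View pics/s3.png

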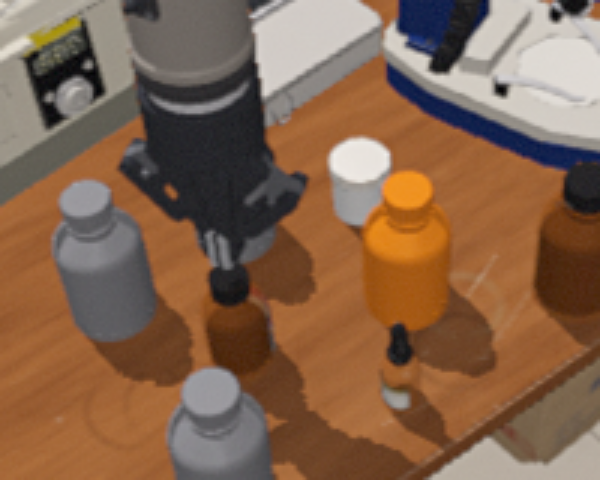

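The fingertips at crop pixel (225,265) are right over the small brown bottle's cap at (230,283), and everything is upright. I'll hold, then rise.

Call:
arm_command(steps=[-1,0,0,0,0,-1,0,0,0,0,-1,0,0,0,0,-1,0,0,0,0,-1,0,0,0,0,-1,0,0,0,0,-1,0,0,0,0,-1,0,0,0,0])

```text
clock: 7.65
tcp_pos: [0.535, 0.395, 0.142]
orientation: [0.451, 0.892, 0.0, 0.0]
wrist_force: [-0.1, 0.7, -0.4]
opening: -0.0005
grip_force: 0.0
```

Call:
arm_command(steps=[-1,0,0,0,0,-1,0,0,0,0,-1,0,0,0,0,-1,0,0,0,0,-1,0,0,0,0,-1,0,0,0,0,-1,0,0,0,0,-1,0,0,0,0])

```text
clock: 8.45
tcp_pos: [0.535, 0.395, 0.142]
orientation: [0.451, 0.892, 0.0, 0.0]
wrist_force: [0.0, 0.4, -1.0]
opening: -0.0
grip_force: 0.0
```

Call:
arm_command(steps=[-1,0,0,0.02,0,-1,0,0,0.045,0,-1,0,0,0.07,0,-1,0,0,0.095,0,-1,0,0,0.115,0,-1,0,0,0.128,0,-1,0,0,0.128,0,-1,0,0,0.128,0])

```text
clock: 9.25
tcp_pos: [0.5349, 0.3949, 0.2692]
orientation: [0.451, 0.892, -0.001, -0.0]
wrist_force: [-0.6, -0.0, -0.9]
opening: 0.0004
grip_force: 0.0
```

Call:
arm_command(steps=[-1,-0.025,-0.024,0,-2,-1,-0.05,-0.048,0,-4,-1,-0.075,-0.072,0,-6,-1,-0.1,-0.096,0,-8,-1,-0.125,-0.12,0,-10,-1,-0.15,-0.145,0,-12,-1,-0.155,-0.175,0,-14,-1,-0.16,-0.205,0,-16])

```text
clock: 10.05
tcp_pos: [0.3734, 0.1884, 0.2685]
orientation: [0.571, 0.821, -0.001, -0.0]
wrist_force: [0.8, -0.3, 0.3]
opening: -0.0
grip_force: 0.0
```

Call:
arm_command(steps=[-1,0.005,-0.025,0,0,-1,0.02,-0.038,0,0,-1,0.04,-0.038,0,0,-1,0.052,-0.038,0,0,-1,0.052,-0.038,0,0,-1,0.052,-0.038,0,0])

```text
clock: 10.65
tcp_pos: [0.4267, 0.1525, 0.2691]
orientation: [0.571, 0.821, -0.0, -0.001]
wrist_force: [-0.5, -0.2, -0.1]
opening: -0.0001
grip_force: 0.0
```

```bash
python3 - <<'E'
from h import *
c=arm.capture("scene"); cv2.imwrite("pics/s4.png",cv2.resize(c["img"][60:300,220:520],None,fx=2,fy=2))
s=arm.read_state(); print(s["clock"],s["tcp_pos"],s["wrist_force"])
E
```

```text
10.7 [0.42638283 0.1526237  0.26932992] [0.60991987 0.77290172 0.05602802]
```

View pics/s4.png

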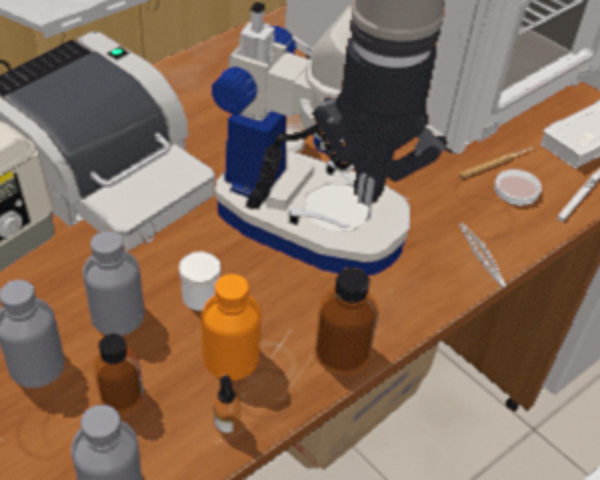

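The fingers at crop pixel (367,200) are above the large brown cap at (352,283), and the other three things stand as before. Descending 0.097 m.

Call:
arm_command(steps=[-1,0,-0.001,-0.025,0,-1,0,-0.001,-0.05,0,-1,0,-0.001,-0.07,0,-1,0,-0.001,-0.085,0,-1,0,-0.001,-0.093,0,-1,0,-0.001,-0.097,0,-1,0,-0.001,-0.097,0,-1,0,-0.001,-0.097,0])

```text
clock: 11.5
tcp_pos: [0.4275, 0.1514, 0.1737]
orientation: [0.571, 0.821, 0.001, 0.0]
wrist_force: [-0.6, 0.7, 0.2]
opening: 0.0002
grip_force: 0.0
```

Call:
arm_command(steps=[-1,0,0,0,0,-1,0,0,0,0,-1,0,0,0,0,-1,0,0,0,0,-1,0,0,0,0,-1,0,0,0,0,-1,0,0,0,0,-1,0,0,0,0])

```text
clock: 12.3
tcp_pos: [0.427, 0.151, 0.173]
orientation: [0.571, 0.821, 0.0, 0.0]
wrist_force: [-0.9, 0.1, -0.1]
opening: 0.0005
grip_force: 0.0
```

```bash
python3 - <<'E'
from h import *
c=arm.capture("scene"); cv2.imwrite("pics/s5.png",cv2.resize(c["img"][60:300,220:520],None,fx=2,fy=2))
s=arm.read_state(); print(s["clock"],s["tcp_pos"],s["wrist_force"],np.abs(s["qvel"]).max())
E
```

```text
12.35 [0.42703246 0.15103678 0.17298954] [-0.16369708  0.62761057  0.5127385 ] 0.0015233951606145628
```

View pics/s5.png

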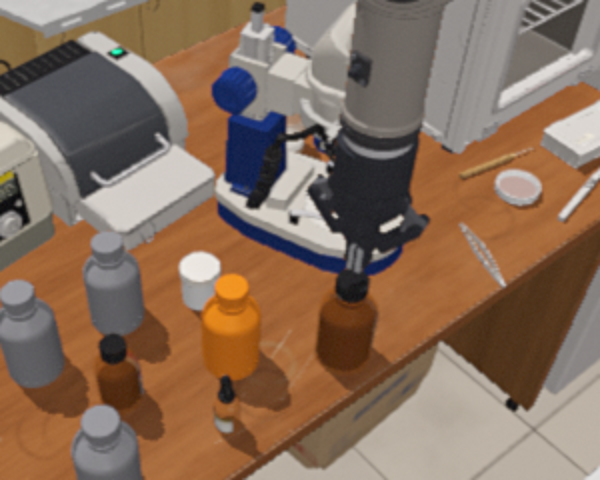

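The fingertips at crop pixel (355,270) are just above the large brown cap at (352,287). All four things are upright and unmoved, so I'm handing in.

```bash
python3 -c "
from station import arm
print(arm.hand_in())"
```

```text
the job is handed in; nothing more can be done
None
```

The job is handed in: the arm pointed at the small brown bottle's cap for over two seconds, then at the large one's, and ended there about 2 cm above it, with no sign of contact in the wrist readings or pictures; the hand-in returned no verdict.

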